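# Put the tape measure away under the organiser's flap

### The arm

A 7-joint arm with a two-finger parallel gripper is mounted at the origin on the work surface. World frame = base frame: x ahead of the robot, y to its left, z up, the work surface at z = 0. Lengths are in m, angles in degrees, forces in N, time in s.
With the tool pointing down it reaches from about 0.425 to 1.025 m from the base axis. Payload 9.4 kg.
Tool frame: the origin (TCP) lies at the very end of the fingers, on their centre line; the grasp point (between the pads) lies 19 mm behind it (robot.tcp_to_grasp is the distance from the TCP to the grasp point, in m); z points along the fingers, x is the direction in which the jaws open and shut, and the axes are right-handed (so a half turn about z gives the same grasp; the last joint's range is limited). The gripper opens to 85 mm and grips with 20 to 120 N. Pads are 22 mm wide; open, the fingers measure 114 mm over their backs; the gripper's body (76 mm by 85 mm) begins 54 mm behind the grasp point. The pads swing forward as they close: fully open they stand 13 mm farther back than shut.
Start: joints at [-4.395, 34.337, -0.143, 91.639, 0.103, 54.024, -4.572], TCP at [0.725, -0, 0.231] pointing down, gripper open.
Joint ranges: [-147.43, 147.43], [-19.82, 112.94], [-74.19, 73.91], [6.32, 146.72], [-59.91, 239.91], [6.04, 106.73], [-150.56, 150.56]. Speed limits (degrees/s): [127.2, 127.2, 172.46, 172.46, 180, 180, 180].

### API

Orientations are given as a 3x3 rotation matrix whose columns are the frame's x, y, z axes.
In Python, from plant import robot gives the robot as it stands. The module is installed in compiled form; this text tells all that it offers.
- The arm moves only by the tool step_arm, never from a script. Its argument "motion" is a list of rows, each an object of numbers: "tx", "ty", "tz": the shift along the tool's x, y, z in m; "wx", "wy", "wz": the turn, a rotation vector about the tool's x, y, z in rad; "hand": the finger opening in m, from 0 to 0.0854. A call has 1 to 20 rows; each row is the pose to reach, as a shift and turn from the pose commanded when the call began, along the tool's axes at that moment; what a row does not reach only later rows make up. A row lasts 1/8 s, in which the tool goes at most 62.5 mm and 10.7 degrees, less where a joint would pass 70% of its speed; a pose out of reach is approached as far as the arm can. A call with a gripper value outside its range is refused whole. The fingers move at their own pace and stop on an object; "newtons" is the grip in N (left out, the last holds). Time passes only in rows, so rows that repeat a pose let the fingers close. It gives the time, the measured TCP pose, the force and the opening at its end, in the units of the state.
- robot.get_state(): the state, without advancing time (a new reading comes with each control period).
- robot.get_image(name): name is "scene" or "side" or "wrist"; returns a dict with "frame" (384x512x3 uint8, blue, green, red), "camera_matrix" (3x3 intrinsics, pixels), "R" (3x3) and "t" (3): a world point X has camera coordinates R X + t. Camera axes: x right, y down, z forward; pixel columns grow to the right and rows downward; lengths in m; the calibration is good to about 2 mm. A picture is of the moment at which its call begins. There is no depth.
- robot.job_done(): hands the job in, once; it reports no verdict.
The state is a dict: "time": time; "q": joint angles; "dq": joint speeds; "effort": joint torques, N m; "eef_pos": TCP position; "eef_rot": TCP orientation; "wrist_force": force on the tool from outside, world axes, zero at the start; "torque": the same for the moment, N m; "opening": opening from 0.0 (shut) to 1.0 (fully open).
Only numpy, scipy, OpenCV 4.12 (cv2) and the standard library are available. Lean on these libraries where they do the work, as an engineer would, in place of code of your own. Each camera call takes 0.05 s, during which the arm holds its last target.

### The job

Lift the hinged flap of the grey desk organiser right up by its knob so that it stands open, then stand the tape measure upright on the floor of the lower tier underneath and let go. Leave the flap open.

Things in the scene. Friction and masses are not known exactly. Their poses are not given: they have to be found in the camera images.
- flap (a joint): Angle (rad) of the grey flap over the organiser's lower tier: 0 flat (shut), 1.57 upright (its edge then 243 mm above the desk), 1.8 its stop. Starts at 0 to 0.2. Its hinge is along the far edge; the free edge, with the knob, swings up and away. Plate 165 mm (hinge to free edge) x 196 x 5 mm. It stays wherever it is left (stiff hinge); lifting takes 2 to 3 N at the knob.
- flap_knob (a point): Grip point of the flap's black upright knob, a cylinder 20 mm across, 36 mm tall, 25 mm from the flap's free edge. On its axis, 28 mm above the flap's top face. Turns with the flap: z along the knob, y along the hinge. Fingers closing along y may keep pointing down while the knob turns between them. Shut: flap top 12 mm below the rim, knob axis 30 mm from the front wall.
- lower_tier (a point): Centre of the floor of the lower tier, under the flap. x: away from the robot, towards the hinge (yaw up to 0.25); y left; z up. Inside 180 (x) x 202 mm (y); floor 5 mm above the desk, rim 90 mm above this point. Hinge axis: along y, at x +80, z +73 mm from this point; with the flap at 0 the knob's grip point lies at x -140, z +33 mm from the hinge axis.
- organiser: The whole grey open-topped desk organiser, fixed to the desk: 190 (x) x 300 (y) x 95 mm tall, walls 5 mm; origin at the centre of its underside, same axes as lower_tier, which lies at y -44 mm. The left end (+y) is a shallow pen tray beside the flap.
- tape_mid (a point): Centre of the tape measure, 31 mm above its base: black case standing on its flat base, 68 long (x), 36 thick (y, flat sides), 62 mm tall (z), rounded top, 0.18 to 0.35 kg; steel blade end sticks out 15 mm at the foot. At one of three places on the right of the desk; a stapler (130 mm) and a brown packing-tape ring (96 mm across, 48 tall) hold the others. Yaw up to 0.7.
Mind the look-alikes: they are no part of the job. What is shaped like the part that bears tape_mid but pink is not meant.

How it is judged (in metres and radians):
On the way:
1. the flap has been lifted up to at least 75 degrees (value of joint flap above 1.3 rad), for 0.2 s.
At the end, for the whole second after the job is handed in: The flap stands open at 75 degrees (1.3 rad) or more, and the tape measure stands upright (within 0.2 rad) on the floor of the lower tier, its centre within 80 mm (x) and 90 mm (y) of the tier's centre and 20 to 42 mm above the tier's floor (value of joint flap above 1.3 rad and x of tape_mid in the frame of lower_tier between -0.08 and 0.08 m and y of tape_mid in the frame of lower_tier between -0.09 and 0.09 m and z of tape_mid in the frame of lower_tier between 0.02 and 0.042 m and angle between tape_mid's own z axis and vertical below 0.2 rad); the robot touches nothing.
It also fails if it takes over 61 s, if anything falls off the work surface, if the arm or the gripper's body presses on something with over 40 N, if the wrist force passes 120 N, or if a joint passes its speed limit or range.

## Working session

There is one attempt and no reset: what is moved stays moved. The work goes in short steps, Python scripts to look and compute and a tool call to move; the robot and the scene stay as the last step left them, time stands still between calls to the robot, and variables do not carry over. Pictures are saved under pics/ and viewed, and the job is handed in when it is done.

Besides the shell and the picture viewer there is one more tool, called after ">>>" as a command line: name --argument value ..., lists and objects as JSON in quotes. step_arm: Moves the arm, as the interface text tells. Its arguments: {"type":"object","properties":{"motion":{"type":"array"},"newtons":{"type":"number"}},"required":["motion"]}

```bash
mkdir -p pics
cat > h.py <<'E'
import numpy as np, cv2, pickle
from plant import robot
def snap(name,tag):
    d=robot.get_image(name); cv2.imwrite(f'pics/{tag}.png',d['frame'])
    pickle.dump(d,open(f'pics/{tag}.pkl','wb')); return d
def load(tag): return pickle.load(open(f'pics/{tag}.pkl','rb'))
def P(d): return np.array(d['camera_matrix'])@np.c_[np.array(d['R']),np.array(d['t']).reshape(3)]
def proj(d,X):
    X=np.atleast_2d(X); x=np.c_[X,np.ones(len(X))]@P(d).T; return x[:,:2]/x[:,2:]
def tri(ds,ps):
    A=[]
    for d,(u,v) in zip(ds,ps):
        M=P(d); A+= [u*M[2]-M[0], v*M[2]-M[1]]
    A=np.array(A); s=np.linalg.norm(A[:,:3],axis=1); A/=s[:,None]
    X=np.linalg.lstsq(A[:,:3],-A[:,3],rcond=None)[0]
    return X,[proj(d,X)[0]-p for d,p in zip(ds,ps)]
def onz(d,p,z):
    M=P(d);u,v=p
    A=np.array([u*M[2]-M[0], v*M[2]-M[1]]); b=-(A[:,3]+A[:,2]*z)
    return np.r_[np.linalg.solve(A[:,:2],b),z]
E
python3 - <<'E'
from h import *
for n in ['scene','side','wrist']:
    d=snap(n,n+'0'); R=np.array(d['R']);print(n,(-R.T@np.array(d['t']).reshape(3)).round(3),R[2].round(2))
s=robot.get_state()
print({k:np.round(v,3).tolist() for k,v in s.items()}, robot.tcp_to_grasp)
E
```

```text
scene [ 1.063 -0.406  0.539] [-0.71  0.42 -0.57]
side [-0.087  0.697  0.814] [ 0.49 -0.64 -0.59]
wrist [0.725 0.082 0.373] [-0.   -0.32 -0.95]
{'time': 0.15, 'q': [-4.394, 34.375, -0.146, 91.67, 0.104, 54.023, -4.569], 'dq': [0.058, -0.125, 0.04, -0.104, 0.087, -0.01, -0.003], 'effort': [0.002, -77.699, 1.567, -25.824, 0.013, 0.007, -0.0], 'eef_pos': [0.725, -0.0, 0.231], 'eef_rot': [[1.0, 0.0, -0.001], [0.0, -1.0, -0.0], [-0.001, 0.0, -1.0]], 'wrist_force': [-0.534, -0.556, 0.59], 'torque': [0.035, 0.031, -0.004], 'opening': 1.002} 0.0187
```

View pics/scene0.png

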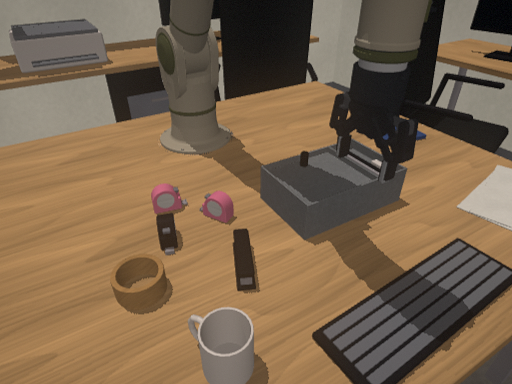

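View pics/side0.png

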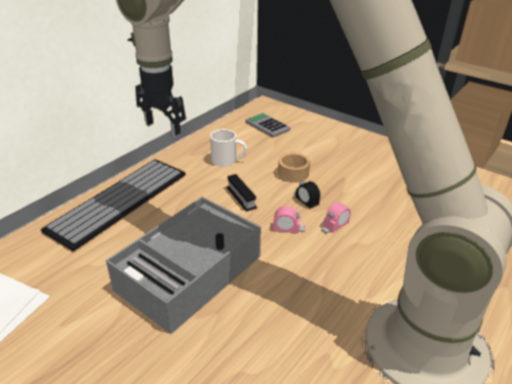

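View pics/wrist0.png

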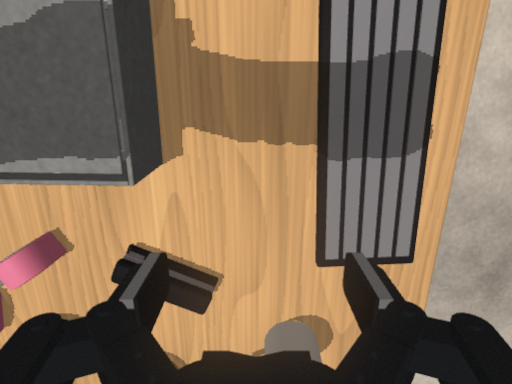

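Scene: organiser at about (262–405, 145–235), flap knob at (304,158), black tape at (167,232), two pink look-alikes at (168,200) and (217,206), stapler (244,258), ring (140,283). Side: knob (220,241), tape (308,194). Zooming to measure.

Run:
```python
import cv2,numpy as np
def crop(tag,x0,y0,x1,y1,f,out):
    im=cv2.imread(f'pics/{tag}.png')[y0:y1,x0:x1]
    im=cv2.resize(im,None,fx=f,fy=f,interpolation=cv2.INTER_CUBIC)
    im=cv2.convertScaleAbs(im,alpha=1.5,beta=25)
    for x in range(x0+(-x0)%20,x1,20): cv2.putText(im,str(x),((x-x0)*f,10),0,.4,(0,0,255),1);cv2.line(im,((x-x0)*f,12),((x-x0)*f,18),(0,0,255),1)
    for y in range(y0+(-y0)%20,y1,20): cv2.putText(im,str(y),(0,(y-y0)*f+4),0,.4,(0,0,255),1);cv2.line(im,(26,(y-y0)*f),(32,(y-y0)*f),(0,0,255),1)
    cv2.imwrite(f'pics/{out}.png',im)
crop('scene0',250,130,420,240,4,'c1')
crop('side0',100,190,270,330,4,'c2')
crop('scene0',130,175,260,295,5,'c3')
crop('side0',220,140,360,240,5,'c4')
```

```text
(no output)
```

View pics/c1.png

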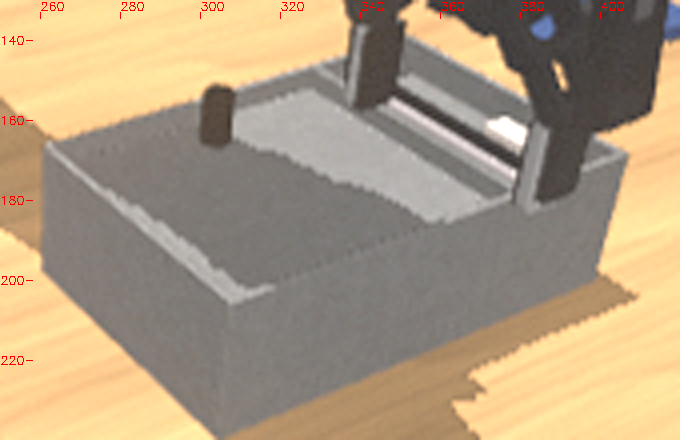

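View pics/c2.png

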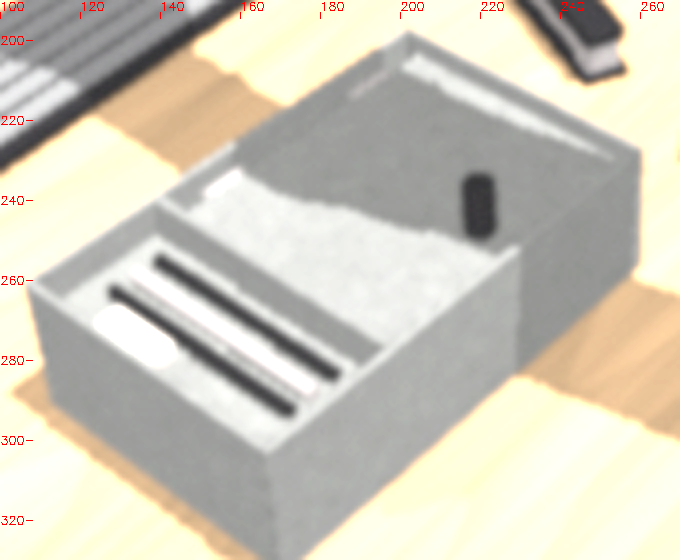

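View pics/c3.png

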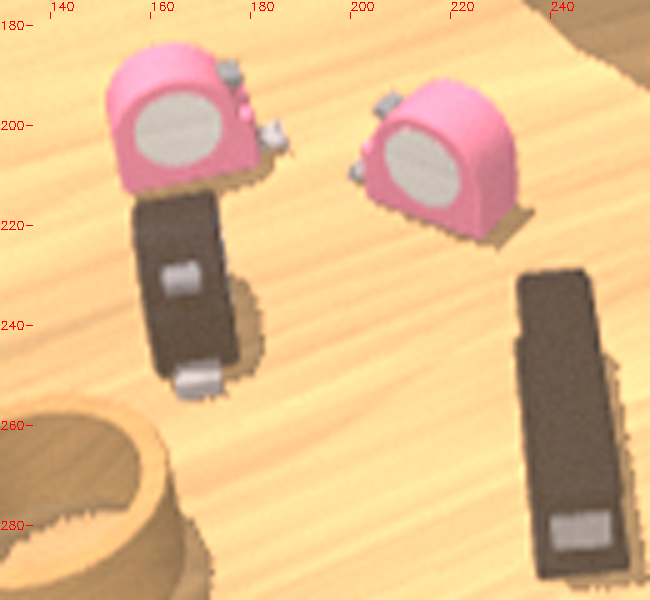

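View pics/c4.png

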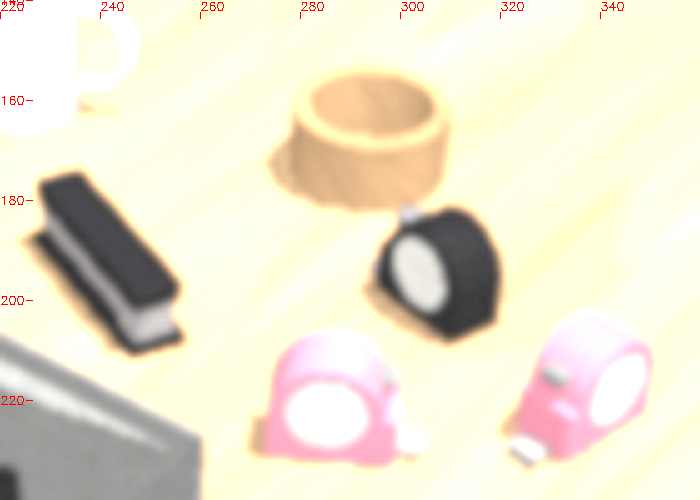

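```bash
cat > fit.py <<'E'
from h import *
from scipy.optimize import least_squares
sc,si=load('scene0'),load('side0')
obs=[(sc,(-1,-1,95),(262,166)),(sc,(1,-1,95),(307.5,205.5)),(sc,(1,1,95),(407,168.8)),(sc,(1,-1,0),(305,239)),(sc,(1,1,0),(399,200.7)),(sc,(-1,-1,0),(260.8,197)),
(si,(1,-1,95),(202,198)),(si,(-1,-1,95),(260,228)),(si,(-1,1,95),(167,304)),(si,(1,1,95),(107.5,260)),(si,(-1,-1,0),(259,256)),(si,(1,1,0),(114,291))]
def W(p,X):
    c,s=np.cos(p[2]),np.sin(p[2]); X=np.array(X,float)
    return np.array([p[0]+c*X[0]-s*X[1],p[1]+s*X[0]+c*X[1],X[2]])
def f(p): return np.concatenate([proj(d,W(p,(.095*a,.15*b,h/1000)))[0]-o for d,(a,b,h),o in obs])
r=least_squares(f,[.6,.15,0],x_scale=[.1,.1,.1],loss='soft_l1'); p=r.x
print('organiser',p.round(4),f(p).reshape(-1,2).round(1).tolist())
lt=W(p,(0,-.044,.005)); print('lower tier',lt.round(4))
for n,a,b in [('knob top',(304.5,152.5),(219.8,234.5)),('knob base',(303.8,165.8),(220.3,249.5))]:
    X,e=tri([sc,si],[a,b]); Y=X-lt; c,s=np.cos(p[2]),np.sin(p[2]); print(n,X.round(4),np.round(e,1).tolist(),'in tier',np.round([c*Y[0]+s*Y[1],-s*Y[0]+c*Y[1],Y[2]],4))
for th in (0,.1,.2):
    k=np.array([-.140,.0,.033]); k=np.array([.08+k[0]*np.cos(th)+k[2]*np.sin(th)*1,0,.073+k[2]*np.cos(th)-k[0]*np.sin(th)])
    Xw=W(p,(k[0],-.044,k[2]+.005)); print(th,Xw.round(4),proj(sc,Xw).round(1),proj(si,Xw).round(1))
# tape
B=[onz(sc,(161.6,250.2),0),onz(sc,(178,247),0)]; C=[onz(si,(310,208),0),onz(si,(319.4,203.6),0)]
print(np.round(B+C,4).tolist())
tob=[(sc,(1,1,0),(161.6,250.2)),(sc,(1,-1,0),(178,247)),(si,(-1,1,0),(310,208)),(si,(-1,-1,0),(319.4,203.6))]
best=None
for sg in (1,-1):
  def g(q): return np.concatenate([proj(d,W(q,(.034*a,sg*.018*b,0)))[0]-o for d,(a,b,h),o in tob])
  r=least_squares(g,[.6,-.25,0.5],x_scale=.1)
  print('tape',r.x.round(4),np.degrees(r.x[2]),r.cost,g(r.x).round(1))
  if best is None or r.cost<best.cost: best=r
q=best.x
X=W(q,(0,.018,.031));print('disc',X,proj(si,X),proj(si,W(q,(0,-.018,.031))),'top',proj(sc,W(q,(0,0,.062))),proj(si,W(q,(0,0,.062))))
E
python3 fit.py
```

```text
organiser [ 0.5145  0.1479 -0.0152] [[-1.4, -0.6], [0.5, -0.3], [0.8, -1.4], [-0.5, 0.6], [0.0, -1.2], [-0.4, 0.1], [-0.0, -2.1], [1.5, -1.5], [-0.3, -0.4], [-2.4, 0.3], [1.7, 0.3], [-1.7, -0.0]]
lower tier [0.5139 0.1039 0.005 ]
knob top [0.4558 0.1021 0.1193] [[-0.1, -0.0], [-0.1, 0.0]] in tier [-0.058  -0.0027  0.1143]
knob base [0.4529 0.1058 0.079 ] [[-0.1, -0.0], [-0.1, 0.0]] in tier [-0.061  0.001  0.074]
0 [0.4539 0.1048 0.111 ] [[304.6 154.9]] [[219.7 238.4]]
0.1 [0.4579 0.1048 0.1248] [[306.  150.6]] [[218.1 232.9]]
0.2 [0.4632 0.1047 0.1382] [[307.8 146.5]] [[216.1 227.2]]
[[0.4743, -0.2869, 0.0], [0.4833, -0.253, 0.0], [0.4259, -0.2401, 0.0], [0.416, -0.2737, 0.0]]
tape [ 0.4486 -0.2607 -0.3012] -17.255913588858213 290.4022532066903 [ 16.6  -2.3 -16.7   3.8   0.1   1.8   0.5   1.7]
tape [ 0.4505 -0.2647 -0.1302] -7.460902937365822 109.02234225739276 [ 1.2  2.1  1.3  0.6 10.7 -4.9 -6.9  4.9]
disc [ 0.45286867 -0.2468052   0.031     ] [[303.92635499 194.2965388 ]] [[312.21202523 189.05214713]] top [[163.54786388 218.39500838]] [[308.97680359 182.52648032]]
```

Organiser fit: centre (0.5145, 0.148), yaw −0.015; knob top measured z = 0.119, i.e. flap angle ≈ 0 (predicted 0.119). Base of tape measures ≈ (0.450, −0.264), yaw ≈ −0.26 (width came out at 35 mm, which fits 36). Going over the knob with the jaws along the hinge.

>>> step_arm --motion '[{"tx": -0.027,"ty": -0.0105,"tz": 0.005,"wz": -0.156},{"tx": -0.054,"ty": -0.021,"tz": 0.01,"wz": -0.312},{"tx": -0.081,"ty": -0.0315,"tz": 0.015,"wz": -0.468},{"tx": -0.108,"ty": -0.042,"tz": 0.02,"wz": -0.624},{"tx": -0.135,"ty": -0.0525,"tz": 0.025,"wz": -0.78},{"tx": -0.162,"ty": -0.063,"tz": 0.03,"wz": -0.936},{"tx": -0.189,"ty": -0.0735,"tz": 0.035,"wz": -1.092},{"tx": -0.216,"ty": -0.084,"tz": 0.04,"wz": -1.248},{"tx": -0.243,"ty": -0.0945,"tz": 0.045,"wz": -1.404},{"tx": -0.271,"ty": -0.105,"tz": 0.051,"wz": -1.556},{"tx": -0.271,"ty": -0.105,"tz": 0.051,"wz": -1.556},{"tx": -0.271,"ty": -0.105,"tz": 0.051,"wz": -1.556}]'

```text
invalid input at $.motion[0]: expected keys tx, ty, tz, wx, wy, wz, hand
```

Run:
```python
from h import *
s=robot.get_state(); print({k:np.round(s[k],3).tolist() for k in ('time','q','eef_pos','eef_rot','wrist_force')})
d=snap('wrist','wrist1'); R=np.array(d['R']);print((-R.T@np.array(d['t']).reshape(3)).round(3),R[2].round(2))
print(proj(d,[[.4539,.1048,.119],[.4539,.1048,.083]]))
```

```text
{'time': 0.15, 'q': [-4.394, 34.375, -0.146, 91.67, 0.104, 54.023, -4.569], 'eef_pos': [0.725, -0.0, 0.231], 'eef_rot': [[1.0, 0.0, -0.001], [0.0, -1.0, -0.0], [-0.001, 0.0, -1.0]], 'wrist_force': [-0.534, -0.556, 0.59]}
[0.725 0.082 0.373] [-0.   -0.32 -0.95]
[[-97.38719504  58.68426287]
 [-52.31195853  62.81437492]]
```

View pics/wrist1.png

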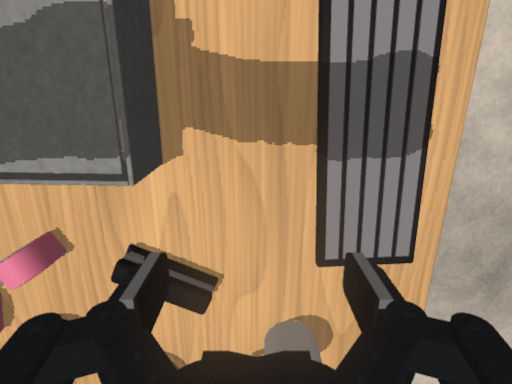

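The call was refused (all seven keys are needed), so nothing moved and the picture is unchanged. Resending it with every key.

>>> step_arm --motion '[{"tx": -0.027,"ty": -0.0105,"tz": 0.005,"wx": 0,"wy": 0,"wz": -0.156,"hand": 0.085},{"tx": -0.054,"ty": -0.021,"tz": 0.01,"wx": 0,"wy": 0,"wz": -0.312,"hand": 0.085},{"tx": -0.081,"ty": -0.0315,"tz": 0.015,"wx": 0,"wy": 0,"wz": -0.468,"hand": 0.085},{"tx": -0.108,"ty": -0.042,"tz": 0.02,"wx": 0,"wy": 0,"wz": -0.624,"hand": 0.085},{"tx": -0.135,"ty": -0.0525,"tz": 0.025,"wx": 0,"wy": 0,"wz": -0.78,"hand": 0.085},{"tx": -0.162,"ty": -0.063,"tz": 0.03,"wx": 0,"wy": 0,"wz": -0.936,"hand": 0.085},{"tx": -0.189,"ty": -0.0735,"tz": 0.035,"wx": 0,"wy": 0,"wz": -1.092,"hand": 0.085},{"tx": -0.216,"ty": -0.084,"tz": 0.04,"wx": 0,"wy": 0,"wz": -1.248,"hand": 0.085},{"tx": -0.243,"ty": -0.0945,"tz": 0.045,"wx": 0,"wy": 0,"wz": -1.404,"hand": 0.085},{"tx": -0.271,"ty": -0.105,"tz": 0.051,"wx": 0,"wy": 0,"wz": -1.556,"hand": 0.085},{"tx": -0.271,"ty": -0.105,"tz": 0.051,"wx": 0,"wy": 0,"wz": -1.556,"hand": 0.085},{"tx": -0.271,"ty": -0.105,"tz": 0.051,"wx": 0,"wy": 0,"wz": -1.556,"hand": 0.085}]'

```text
time: 1.7
eef_pos: [0.4549, 0.1049, 0.1805]
eef_rot: [[0.017, 1.0, 0.001], [1.0, -0.017, 0.0], [0.0, 0.001, -1.0]]
wrist_force: [0.1, 0.5, 0.6]
opening: 0.994
```

Run:
```python
from h import *
s=robot.get_state(); print({k:np.round(s[k],3).tolist() for k in ('time','q','eef_pos','eef_rot','wrist_force')})
d=snap('wrist','wrist1b'); R=np.array(d['R']);print((-R.T@np.array(d['t']).reshape(3)).round(3),R[2].round(2))
print(proj(d,[[.4539,.1048,.119],[.4539,.1048,.083]]))
```

```text
{'time': 1.7, 'q': [-0.465, 23.036, -25.862, 126.501, 17.89, 33.811, 49.521], 'eef_pos': [0.455, 0.105, 0.18], 'eef_rot': [[0.017, 1.0, 0.001], [1.0, -0.017, 0.0], [0.0, 0.001, -1.0]], 'wrist_force': [0.133, 0.526, 0.593]}
[0.373 0.106 0.323] [ 0.32 -0.01 -0.95]
[[256.02292456 210.62481655]
 [256.06174794 194.56391717]]
```

View pics/wrist1b.png

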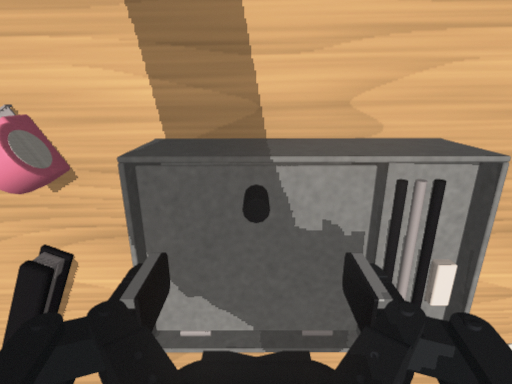

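Wrist view: knob at (256, 186–222), centred between the fingers and within 1–2 px of prediction (top 256,211; base 256,195). Descending and gripping it.

>>> step_arm --motion '[{"tx": 0,"ty": 0,"tz": 0.025,"wx": 0,"wy": 0,"wz": 0,"hand": 0.06},{"tx": 0,"ty": 0,"tz": 0.05,"wx": 0,"wy": 0,"wz": 0,"hand": 0.06},{"tx": 0,"ty": 0,"tz": 0.072,"wx": 0,"wy": 0,"wz": 0,"hand": 0.06},{"tx": 0,"ty": 0,"tz": 0.083,"wx": 0,"wy": 0,"wz": 0,"hand": 0.06},{"tx": 0,"ty": 0,"tz": 0.088,"wx": 0,"wy": 0,"wz": 0,"hand": 0.05},{"tx": 0,"ty": 0,"tz": 0.088,"wx": 0,"wy": 0,"wz": 0,"hand": 0.03},{"tx": 0,"ty": 0,"tz": 0.088,"wx": 0,"wy": 0,"wz": 0,"hand": 0.01},{"tx": 0,"ty": 0,"tz": 0.088,"wx": 0,"wy": 0,"wz": 0,"hand": 0.01},{"tx": 0,"ty": 0,"tz": 0.088,"wx": 0,"wy": 0,"wz": 0,"hand": 0.01},{"tx": 0,"ty": 0,"tz": 0.088,"wx": 0,"wy": 0,"wz": 0,"hand": 0.01}]' --newtons 30

```text
time: 3.0
eef_pos: [0.4543, 0.105, 0.0927]
eef_rot: [[0.015, 1.0, 0.001], [1.0, -0.015, 0.0], [0.0, 0.001, -1.0]]
wrist_force: [-0.0, -0.2, 6.5]
opening: 0.218
```

Run:
```python
from h import *
s=robot.get_state(); print({k:np.round(s[k],3).tolist() for k in ('time','eef_pos','wrist_force','torque','opening')})
import numpy as np
# arc in tool axes (tool y ~ +tier x, tool z = -z), from th=0
for th in np.arange(0,1.66,.11):
    c,s_=np.cos(th),np.sin(th)
    print(round(th,2), round(.14-.14*c+.033*s_,4), round(-(.14*s_+.033*c-.033),4))
```

```text
{'time': 3.0, 'eef_pos': [0.454, 0.105, 0.093], 'wrist_force': [-0.019, -0.161, 6.528], 'torque': [-0.136, 0.007, -0.026], 'opening': 0.218}
0.0 0.0 -0.0
0.11 0.0045 -0.0152
0.22 0.0106 -0.0298
0.33 0.0182 -0.0436
0.44 0.0274 -0.0565
0.55 0.0379 -0.0683
0.66 0.0496 -0.0789
0.77 0.0625 -0.0881
0.88 0.0762 -0.0959
0.99 0.0908 -0.1022
1.1 0.1059 -0.1067
1.21 0.1215 -0.1096
1.32 0.1372 -0.1108
1.43 0.153 -0.1102
1.54 0.1687 -0.1079
1.65 0.184 -0.104
```

Opening 18.6 mm – the knob (20 mm) is held. Lifting the first half of the arc.

>>> step_arm --motion '[{"tx": 0,"ty": 0.002,"tz": -0.0077,"wx": 0,"wy": 0,"wz": 0,"hand": 0.01},{"tx": 0,"ty": 0.0045,"tz": -0.0152,"wx": 0,"wy": 0,"wz": 0,"hand": 0.01},{"tx": 0,"ty": 0.0073,"tz": -0.0226,"wx": 0,"wy": 0,"wz": 0,"hand": 0.01},{"tx": 0,"ty": 0.0106,"tz": -0.0298,"wx": 0,"wy": 0,"wz": 0,"hand": 0.01},{"tx": 0,"ty": 0.0142,"tz": -0.0368,"wx": 0,"wy": 0,"wz": 0,"hand": 0.01},{"tx": 0,"ty": 0.0182,"tz": -0.0436,"wx": 0,"wy": 0,"wz": 0,"hand": 0.01},{"tx": 0,"ty": 0.0227,"tz": -0.0502,"wx": 0,"wy": 0,"wz": 0,"hand": 0.01},{"tx": 0,"ty": 0.0274,"tz": -0.0565,"wx": 0,"wy": 0,"wz": 0,"hand": 0.01},{"tx": 0,"ty": 0.0325,"tz": -0.0625,"wx": 0,"wy": 0,"wz": 0,"hand": 0.01},{"tx": 0,"ty": 0.0379,"tz": -0.0683,"wx": 0,"wy": 0,"wz": 0,"hand": 0.01},{"tx": 0,"ty": 0.0437,"tz": -0.0737,"wx": 0,"wy": 0,"wz": 0,"hand": 0.01},{"tx": 0,"ty": 0.0496,"tz": -0.0789,"wx": 0,"wy": 0,"wz": 0,"hand": 0.01},{"tx": 0,"ty": 0.056,"tz": -0.0836,"wx": 0,"wy": 0,"wz": 0,"hand": 0.01},{"tx": 0,"ty": 0.0625,"tz": -0.0881,"wx": 0,"wy": 0,"wz": 0,"hand": 0.01},{"tx": 0,"ty": 0.0625,"tz": -0.0881,"wx": 0,"wy": 0,"wz": 0,"hand": 0.01}]' --newtons 30

```text
time: 4.88
eef_pos: [0.5174, 0.104, 0.1809]
eef_rot: [[0.015, 1.0, 0.001], [1.0, -0.015, 0.0], [0.0, 0.001, -1.0]]
wrist_force: [-0.3, -0.1, -0.2]
opening: 0.219
```

Run:
```python
from h import *
s=robot.get_state(); print({k:np.round(s[k],3).tolist() for k in ('time','eef_pos','wrist_force','torque','opening')})
a=snap('side','side2')['frame'];b=snap('scene','scene2')['frame']
cv2.imwrite('pics/pair2.png',np.hstack([cv2.resize(a[150:384,60:320],(400,360)),cv2.resize(b[60:284,200:449],(400,360))]))
```

```text
{'time': 4.875, 'eef_pos': [0.517, 0.104, 0.181], 'wrist_force': [-0.317, -0.071, -0.203], 'torque': [-0.072, 0.4, 0.057], 'opening': 0.219}
```

View pics/pair2.png

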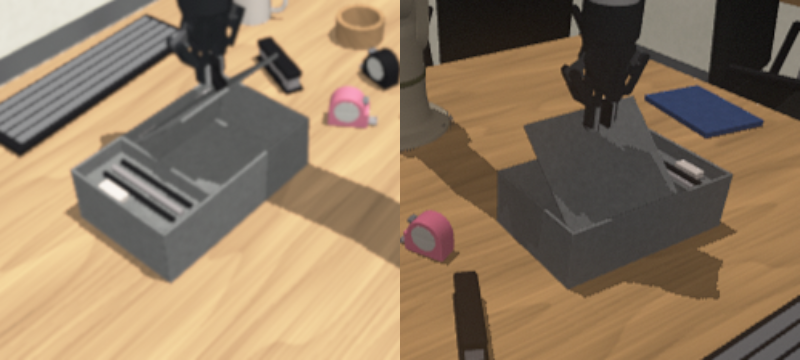

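Both views show the flap lifted about 45° with the knob still in the fingers (side ≈(205,85), scene ≈(600,115) in the crop). Continuing to about 1.6 rad.

>>> step_arm --motion '[{"tx": 0,"ty": 0.0067,"tz": -0.0041,"wx": 0,"wy": 0,"wz": 0,"hand": 0.01},{"tx": 0,"ty": 0.0137,"tz": -0.0078,"wx": 0,"wy": 0,"wz": 0,"hand": 0.01},{"tx": 0,"ty": 0.0209,"tz": -0.0112,"wx": 0,"wy": 0,"wz": 0,"hand": 0.01},{"tx": 0,"ty": 0.0283,"tz": -0.0141,"wx": 0,"wy": 0,"wz": 0,"hand": 0.01},{"tx": 0,"ty": 0.0358,"tz": -0.0166,"wx": 0,"wy": 0,"wz": 0,"hand": 0.01},{"tx": 0,"ty": 0.0434,"tz": -0.0186,"wx": 0,"wy": 0,"wz": 0,"hand": 0.01},{"tx": 0,"ty": 0.0512,"tz": -0.0203,"wx": 0,"wy": 0,"wz": 0,"hand": 0.01},{"tx": 0,"ty": 0.059,"tz": -0.0215,"wx": 0,"wy": 0,"wz": 0,"hand": 0.01},{"tx": 0,"ty": 0.0668,"tz": -0.0223,"wx": 0,"wy": 0,"wz": 0,"hand": 0.01},{"tx": 0,"ty": 0.0747,"tz": -0.0227,"wx": 0,"wy": 0,"wz": 0,"hand": 0.01},{"tx": 0,"ty": 0.0826,"tz": -0.0226,"wx": 0,"wy": 0,"wz": 0,"hand": 0.01},{"tx": 0,"ty": 0.0905,"tz": -0.0221,"wx": 0,"wy": 0,"wz": 0,"hand": 0.01},{"tx": 0,"ty": 0.0984,"tz": -0.0212,"wx": 0,"wy": 0,"wz": 0,"hand": 0.01},{"tx": 0,"ty": 0.1062,"tz": -0.0198,"wx": 0,"wy": 0,"wz": 0,"hand": 0.01},{"tx": 0,"ty": 0.1146,"tz": -0.0179,"wx": 0,"wy": 0,"wz": 0,"hand": 0.01},{"tx": 0,"ty": 0.1146,"tz": -0.0179,"wx": 0,"wy": 0,"wz": 0,"hand": 0.01},{"tx": 0,"ty": 0.1146,"tz": -0.0179,"wx": 0,"wy": 0,"wz": 0,"hand": 0.01}]' --newtons 30

```text
time: 7.1
eef_pos: [0.6322, 0.1023, 0.1987]
eef_rot: [[0.015, 1.0, 0.002], [1.0, -0.015, 0.0], [0.0, 0.002, -1.0]]
wrist_force: [2.4, -1.3, 5.1]
opening: 0.215
```

```bash
cat > pair.py <<'E'
import sys
from h import *
t=sys.argv[1]
s=robot.get_state(); print({k:np.round(s[k],3).tolist() for k in ('time','eef_pos','wrist_force','torque','opening')})
a=snap('side','side'+t)['frame'];b=snap('scene','scene'+t)['frame']
cv2.imwrite(f'pics/pair{t}.png',np.hstack([cv2.resize(a[100:384,60:375],(400,360)),cv2.resize(b[30:314,130:445],(400,360))]))
E
python3 pair.py 3
```

```text
{'time': 7.1, 'eef_pos': [0.632, 0.102, 0.199], 'wrist_force': [2.41, -1.284, 5.059], 'torque': [-0.328, -0.173, -0.034], 'opening': 0.215}
```

View pics/pair3.png

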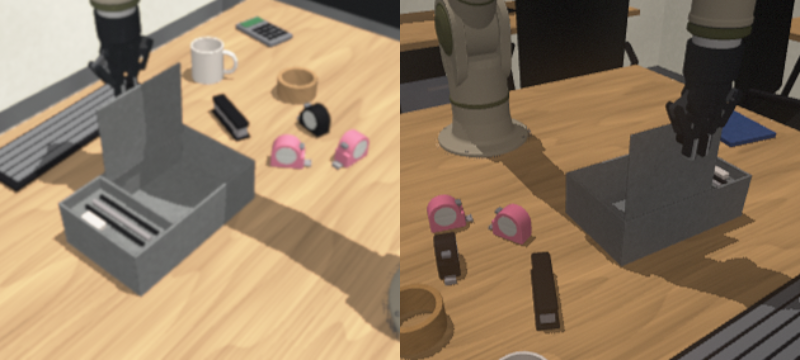

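The flap stands upright in both views. Releasing the knob and going straight up.

>>> step_arm --motion '[{"tx": 0,"ty": 0,"tz": 0,"wx": 0,"wy": 0,"wz": 0,"hand": 0.06},{"tx": 0,"ty": 0,"tz": 0,"wx": 0,"wy": 0,"wz": 0,"hand": 0.06},{"tx": 0,"ty": 0,"tz": 0,"wx": 0,"wy": 0,"wz": 0,"hand": 0.06},{"tx": 0,"ty": 0,"tz": -0.01,"wx": 0,"wy": 0,"wz": 0,"hand": 0.06},{"tx": 0,"ty": 0,"tz": -0.03,"wx": 0,"wy": 0,"wz": 0,"hand": 0.06},{"tx": 0,"ty": 0,"tz": -0.06,"wx": 0,"wy": 0,"wz": 0,"hand": 0.06},{"tx": 0,"ty": 0,"tz": -0.09,"wx": 0,"wy": 0,"wz": 0,"hand": 0.06},{"tx": 0,"ty": 0,"tz": -0.12,"wx": 0,"wy": 0,"wz": 0,"hand": 0.06},{"tx": 0,"ty": 0,"tz": -0.12,"wx": 0,"wy": 0,"wz": 0,"hand": 0.06}]'

```text
time: 8.32
eef_pos: [0.6321, 0.103, 0.3214]
eef_rot: [[0.015, 1.0, 0.005], [1.0, -0.015, 0.001], [0.001, 0.005, -1.0]]
wrist_force: [0.3, 0.3, -1.4]
opening: 0.702
```

```bash
python3 pair.py 4
```

```text
{'time': 8.325, 'eef_pos': [0.632, 0.103, 0.321], 'wrist_force': [0.263, 0.32, -1.353], 'torque': [-0.031, 0.004, -0.012], 'opening': 0.702}
```

View pics/pair4.png

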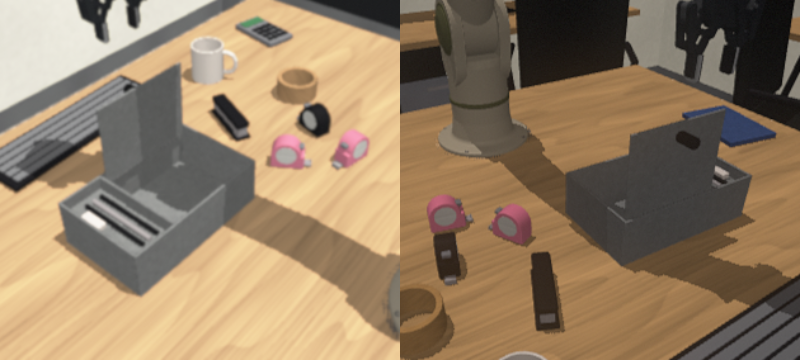

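Flap stays up, knob horizontal at crop (687,140). Moving over the tape measure at a height clear of the flap.

>>> step_arm --motion '[{"tx": -0.02,"ty": -0.01,"tz": 0,"wx": 0,"wy": 0,"wz": 0,"hand": 0.06},{"tx": -0.055,"ty": -0.027,"tz": 0,"wx": 0,"wy": 0,"wz": 0,"hand": 0.06},{"tx": -0.095,"ty": -0.045,"tz": 0,"wx": 0,"wy": 0,"wz": 0.03,"hand": 0.06},{"tx": -0.135,"ty": -0.065,"tz": 0,"wx": 0,"wy": 0,"wz": 0.06,"hand": 0.06},{"tx": -0.175,"ty": -0.084,"tz": 0,"wx": 0,"wy": 0,"wz": 0.09,"hand": 0.06},{"tx": -0.215,"ty": -0.103,"tz": 0.01,"wx": 0,"wy": 0,"wz": 0.12,"hand": 0.06},{"tx": -0.255,"ty": -0.122,"tz": 0.03,"wx": 0,"wy": 0,"wz": 0.15,"hand": 0.06},{"tx": -0.295,"ty": -0.141,"tz": 0.05,"wx": 0,"wy": 0,"wz": 0.19,"hand": 0.06},{"tx": -0.335,"ty": -0.16,"tz": 0.075,"wx": 0,"wy": 0,"wz": 0.22,"hand": 0.06},{"tx": -0.36,"ty": -0.172,"tz": 0.1,"wx": 0,"wy": 0,"wz": 0.245,"hand": 0.06},{"tx": -0.37,"ty": -0.1765,"tz": 0.11,"wx": 0,"wy": 0,"wz": 0.245,"hand": 0.06},{"tx": -0.37,"ty": -0.1765,"tz": 0.11,"wx": 0,"wy": 0,"wz": 0.245,"hand": 0.06},{"tx": -0.37,"ty": -0.1765,"tz": 0.11,"wx": 0,"wy": 0,"wz": 0.245,"hand": 0.06}]'

```text
time: 10.05
eef_pos: [0.4501, -0.264, 0.209]
eef_rot: [[0.255, 0.967, 0.001], [0.967, -0.255, 0.0], [0.0, 0.001, -1.0]]
wrist_force: [0.3, 0.1, -0.3]
opening: 0.701
```

```bash
cat > chk.py <<'E'
from h import *
s=robot.get_state(); print({k:np.round(s[k],3).tolist() for k in ('time','q','eef_pos','eef_rot','wrist_force','opening')})
d=snap('wrist','wrist5')
R=np.array(d['R']);print((-R.T@np.array(d['t']).reshape(3)).round(3))
f=d['frame'].copy()
c,sn=np.cos(-.26),np.sin(-.26); Rz=np.array([[c,-sn],[sn,c]])
for z,col in ((0,(0,0,255)),(.062,(0,255,0))):
    L=.034 if z==0 else .015
    q=np.array([[L,.018],[L,-.018],[-L,-.018],[-L,.018]])@Rz.T+[.45,-.2635]
    uv=proj(d,np.c_[q,np.full(4,z)]); print(z,uv.round(1).tolist())
    cv2.polylines(f,[uv.astype(int)],True,col,1)
cv2.imwrite('pics/wrist5o.png',cv2.convertScaleAbs(f,alpha=1.5,beta=20))
E
python3 chk.py
```

```text
{'time': 10.05, 'q': [38.697, 23.23, -19.588, 118.618, 11.854, 39.908, 86.666], 'eef_pos': [0.45, -0.264, 0.209], 'eef_rot': [[0.255, 0.967, 0.001], [0.967, -0.255, 0.0], [0.0, 0.001, -1.0]], 'wrist_force': [0.272, 0.065, -0.29], 'opening': 0.701}
[ 0.371 -0.243  0.351]
0 [[271.4, 192.2], [241.7, 192.1], [241.0, 135.4], [272.6, 135.5]]
0.062 [[274.7, 193.5], [238.6, 193.4], [238.2, 164.0], [275.4, 164.2]]
```

View pics/wrist5o.png

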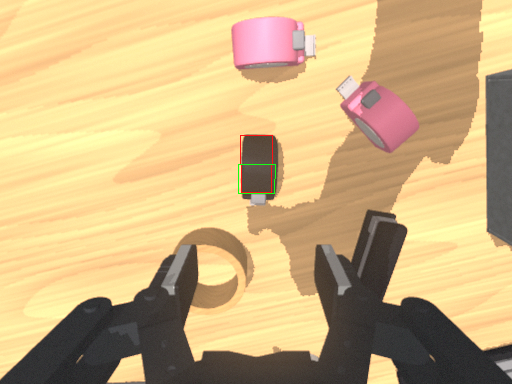

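Black tape at wrist (242–278, 135–198) with blade at (259,199), aligned with the jaws. Pinks at (270,42) and (380,115), clear of the fingers. Refine the pose with a silhouette fit over the three views.

Run:
```python
from h import *
from scipy.optimize import minimize
V=[(load('wrist5'),(225,120,300,215)),(load('scene0'),(150,212,185,262)),(load('side0'),(290,175,325,212))]
# body profile: base 68, rounded top
a=np.linspace(0,np.pi,15); prof=[(-.034,0),(.034,0)]+[(.034*np.cos(t),.028+.034*np.sin(t)) for t in a]
pts=np.array([(x,y,z) for x,z in prof for y in (-.018,.018)])
M=[]
for d,(x0,y0,x1,y1) in V:
    f=d['frame'].astype(int); m=(f.max(2)<75); 
    g=np.zeros(m.shape,np.uint8); g[y0:y1,x0:x1]=m[y0:y1,x0:x1]
    g=cv2.morphologyEx(g,cv2.MORPH_OPEN,np.ones((3,3),np.uint8))
    cs,_=cv2.findContours(g,cv2.RETR_EXTERNAL,cv2.CHAIN_APPROX_NONE); c=max(cs,key=cv2.contourArea); h=cv2.convexHull(c)
    g=np.zeros_like(g); cv2.fillConvexPoly(g,h,1); M.append(g); print('bbox',cv2.boundingRect(h))
def cost(p,show=False):
    c,s=np.cos(p[2]),np.sin(p[2]); t=0;o=[]
    X=np.c_[p[0]+c*pts[:,0]-s*pts[:,1],p[1]+s*pts[:,0]+c*pts[:,1],pts[:,2]+p[3]]
    for (d,_),g in zip(V,M):
        uv=proj(d,X); h=cv2.convexHull((uv*16).astype(np.int32)); r=np.zeros_like(g); cv2.fillConvexPoly(r,h,1,shift=4)
        iou=(r&g).sum()/max(1,(r|g).sum()); t+=1-iou;o.append(iou)
    return (t,o) if show else t
for zf in (0,1):
    f=(lambda p:cost(np.r_[p[:3]*[.01,.01,.1]+[.45,-.2635,-.26],(p[3]*.01 if zf else 0)]))
    S=np.vstack([np.zeros(4),np.eye(4)*.7])
    r=minimize(f,np.zeros(4),method='Nelder-Mead',options=dict(initial_simplex=S,maxiter=400))
    p=np.r_[r.x[:3]*[.01,.01,.1]+[.45,-.2635,-.26],(r.x[3]*.01 if zf else 0)]
    print(p.round(4),cost(p,True))
```

```text
bbox (242, 135, 36, 65)
bbox (157, 213, 21, 37)
bbox (303, 182, 17, 25)
[ 0.4474 -0.2611 -0.2593  0.    ] (np.float64(0.6117505164296811), [np.float64(0.8995176848874598), np.float64(0.9259259259259259), np.float64(0.5628058727569332)])
[ 0.4483 -0.2615 -0.2615  0.0015] (np.float64(0.6091583761053332), [np.float64(0.896952686447474), np.float64(0.9301634472511144), np.float64(0.5637254901960784)])
```

>>> step_arm --motion '[{"tx": 0.002,"ty": -0.001,"tz": 0.04,"wx": 0,"wy": 0,"wz": 0,"hand": 0.06},{"tx": 0.002,"ty": -0.001,"tz": 0.08,"wx": 0,"wy": 0,"wz": 0,"hand": 0.06},{"tx": 0.002,"ty": -0.001,"tz": 0.115,"wx": 0,"wy": 0,"wz": 0,"hand": 0.06},{"tx": 0.002,"ty": -0.001,"tz": 0.145,"wx": 0,"wy": 0,"wz": 0,"hand": 0.06},{"tx": 0.002,"ty": -0.001,"tz": 0.17,"wx": 0,"wy": 0,"wz": 0,"hand": 0.06},{"tx": 0.002,"ty": -0.001,"tz": 0.185,"wx": 0,"wy": 0,"wz": 0,"hand": 0.06},{"tx": 0.002,"ty": -0.001,"tz": 0.19,"wx": 0,"wy": 0,"wz": 0,"hand": 0.06},{"tx": 0.002,"ty": -0.001,"tz": 0.19,"wx": 0,"wy": 0,"wz": 0,"hand": 0.05},{"tx": 0.002,"ty": -0.001,"tz": 0.19,"wx": 0,"wy": 0,"wz": 0,"hand": 0.04},{"tx": 0.002,"ty": -0.001,"tz": 0.19,"wx": 0,"wy": 0,"wz": 0,"hand": 0.025},{"tx": 0.002,"ty": -0.001,"tz": 0.19,"wx": 0,"wy": 0,"wz": 0,"hand": 0.025},{"tx": 0.002,"ty": -0.001,"tz": 0.19,"wx": 0,"wy": 0,"wz": 0,"hand": 0.025},{"tx": 0.002,"ty": -0.001,"tz": 0.19,"wx": 0,"wy": 0,"wz": 0,"hand": 0.025}]' --newtons 50

```text
time: 11.72
eef_pos: [0.4492, -0.2626, 0.0193]
eef_rot: [[0.257, 0.966, 0.002], [0.966, -0.257, -0.0], [0.0, 0.002, -1.0]]
wrist_force: [-0.1, 2.7, 4.8]
opening: 0.419
```

```bash
python3 pair.py 6
```

```text
{'time': 11.725, 'eef_pos': [0.449, -0.263, 0.019], 'wrist_force': [-0.111, 2.699, 4.816], 'torque': [0.557, 0.032, -0.052], 'opening': 0.419}
```

View pics/pair6.png

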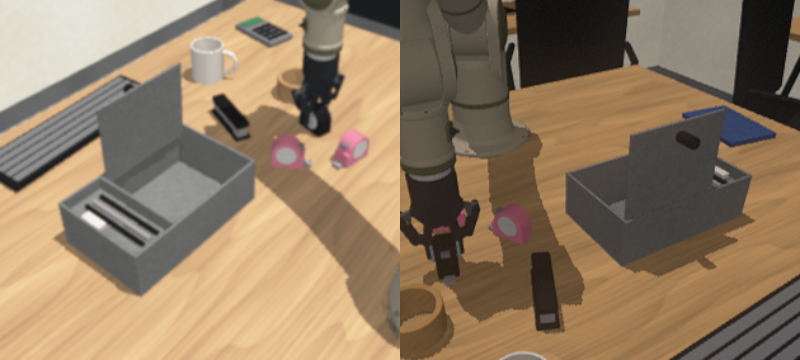

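Held: opening 35.8 mm, matching the 36 mm case. Lifting and carrying it over the tier.

>>> step_arm --motion '[{"tx": 0,"ty": 0,"tz": -0.02,"wx": 0,"wy": 0,"wz": 0,"hand": 0.025},{"tx": 0,"ty": 0,"tz": -0.055,"wx": 0,"wy": 0,"wz": 0,"hand": 0.025},{"tx": 0,"ty": 0,"tz": -0.095,"wx": 0,"wy": 0,"wz": 0,"hand": 0.025},{"tx": 0,"ty": 0,"tz": -0.135,"wx": 0,"wy": 0,"wz": 0,"hand": 0.025},{"tx": 0.015,"ty": -0.002,"tz": -0.16,"wx": 0,"wy": 0,"wz": -0.01,"hand": 0.025},{"tx": 0.045,"ty": -0.007,"tz": -0.165,"wx": 0,"wy": 0,"wz": -0.03,"hand": 0.025},{"tx": 0.08,"ty": -0.012,"tz": -0.165,"wx": 0,"wy": 0,"wz": -0.055,"hand": 0.025},{"tx": 0.12,"ty": -0.018,"tz": -0.165,"wx": 0,"wy": 0,"wz": -0.08,"hand": 0.025},{"tx": 0.16,"ty": -0.024,"tz": -0.165,"wx": 0,"wy": 0,"wz": -0.107,"hand": 0.025},{"tx": 0.2,"ty": -0.03,"tz": -0.165,"wx": 0,"wy": 0,"wz": -0.134,"hand": 0.025},{"tx": 0.24,"ty": -0.037,"tz": -0.165,"wx": 0,"wy": 0,"wz": -0.16,"hand": 0.025},{"tx": 0.28,"ty": -0.043,"tz": -0.165,"wx": 0,"wy": 0,"wz": -0.188,"hand": 0.025},{"tx": 0.32,"ty": -0.049,"tz": -0.165,"wx": 0,"wy": 0,"wz": -0.215,"hand": 0.025},{"tx": 0.35,"ty": -0.0535,"tz": -0.165,"wx": 0,"wy": 0,"wz": -0.235,"hand": 0.025},{"tx": 0.365,"ty": -0.0557,"tz": -0.165,"wx": 0,"wy": 0,"wz": -0.245,"hand": 0.025},{"tx": 0.365,"ty": -0.0557,"tz": -0.165,"wx": 0,"wy": 0,"wz": -0.245,"hand": 0.025},{"tx": 0.365,"ty": -0.0557,"tz": -0.165,"wx": 0,"wy": 0,"wz": -0.245,"hand": 0.025}]' --newtons 50

```text
time: 13.95
eef_pos: [0.4883, 0.1026, 0.1832]
eef_rot: [[0.017, 1.0, -0.001], [1.0, -0.017, -0.001], [-0.001, -0.001, -1.0]]
wrist_force: [-0.3, -0.2, -2.6]
opening: 0.419
```

```bash
python3 pair.py 7; python3 -c "
from h import *
snap('wrist','wrist7')"
```

```text
{'time': 13.95, 'eef_pos': [0.488, 0.103, 0.183], 'wrist_force': [-0.263, -0.172, -2.579], 'torque': [-0.017, -0.012, 0.004], 'opening': 0.419}
```

View pics/pair7.png

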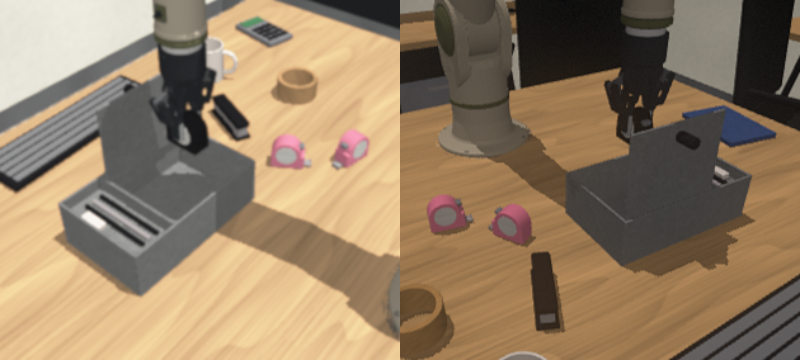

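View pics/wrist7.png

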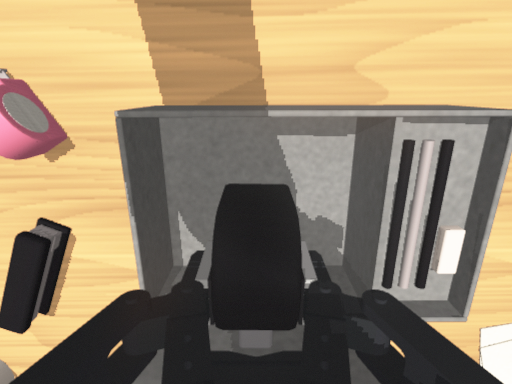

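Tape held upright over the open tier: wrist shows it at (256, 185–328) inside the tier opening, centred. Lowering to just above the floor.

>>> step_arm --motion '[{"tx": 0,"ty": 0,"tz": 0.025,"wx": 0,"wy": 0,"wz": 0,"hand": 0.025},{"tx": 0,"ty": 0,"tz": 0.05,"wx": 0,"wy": 0,"wz": 0,"hand": 0.025},{"tx": 0,"ty": 0,"tz": 0.075,"wx": 0,"wy": 0,"wz": 0,"hand": 0.025},{"tx": 0,"ty": 0,"tz": 0.1,"wx": 0,"wy": 0,"wz": 0,"hand": 0.025},{"tx": 0,"ty": 0,"tz": 0.12,"wx": 0,"wy": 0,"wz": 0,"hand": 0.025},{"tx": 0,"ty": 0,"tz": 0.138,"wx": 0,"wy": 0,"wz": 0,"hand": 0.025},{"tx": 0,"ty": 0,"tz": 0.148,"wx": 0,"wy": 0,"wz": 0,"hand": 0.025},{"tx": 0,"ty": 0,"tz": 0.154,"wx": 0,"wy": 0,"wz": 0,"hand": 0.025},{"tx": 0,"ty": 0,"tz": 0.157,"wx": 0,"wy": 0,"wz": 0,"hand": 0.025},{"tx": 0,"ty": 0,"tz": 0.158,"wx": 0,"wy": 0,"wz": 0,"hand": 0.025},{"tx": 0,"ty": 0,"tz": 0.158,"wx": 0,"wy": 0,"wz": 0,"hand": 0.025}]' --newtons 50

```text
time: 15.48
eef_pos: [0.4888, 0.1043, 0.0256]
eef_rot: [[0.015, 1.0, 0.001], [1.0, -0.015, 0.0], [0.0, 0.001, -1.0]]
wrist_force: [0.5, -0.1, -3.1]
opening: 0.415
```

```bash
python3 pair.py 8
```

```text
{'time': 15.475, 'eef_pos': [0.489, 0.104, 0.026], 'wrist_force': [0.548, -0.149, -3.098], 'torque': [0.052, 0.007, -0.028], 'opening': 0.415}
```

View pics/pair8.png

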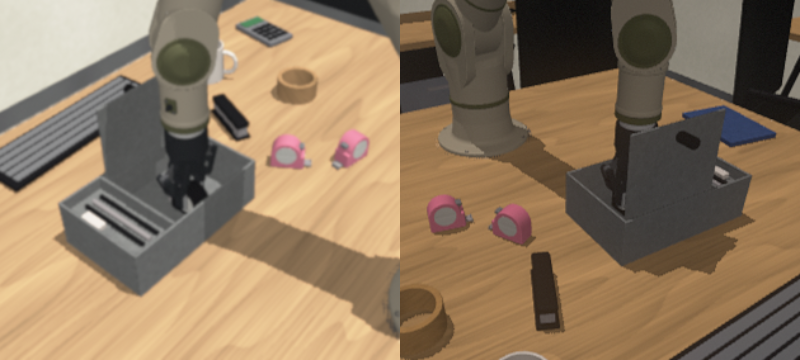

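Still carrying its weight (−3.1 N), so about 1 mm off the floor. Lowering until it touches.

>>> step_arm --motion '[{"tx": 0,"ty": 0,"tz": 0.0008,"wx": 0,"wy": 0,"wz": 0,"hand": 0.025},{"tx": 0,"ty": 0,"tz": 0.0014,"wx": 0,"wy": 0,"wz": 0,"hand": 0.025},{"tx": 0,"ty": 0,"tz": 0.0014,"wx": 0,"wy": 0,"wz": 0,"hand": 0.025}]' --newtons 50

```text
time: 15.95
eef_pos: [0.4887, 0.1043, 0.0243]
eef_rot: [[0.015, 1.0, 0.0], [1.0, -0.015, -0.0], [-0.0, 0.0, -1.0]]
wrist_force: [-1.7, -0.3, 6.1]
opening: 0.415
```

Floor contact (+6 N). Opening slowly and rising clear.

>>> step_arm --motion '[{"tx": 0,"ty": 0,"tz": 0,"wx": 0,"wy": 0,"wz": 0,"hand": 0.04},{"tx": 0,"ty": 0,"tz": 0,"wx": 0,"wy": 0,"wz": 0,"hand": 0.05},{"tx": 0,"ty": 0,"tz": 0,"wx": 0,"wy": 0,"wz": 0,"hand": 0.06},{"tx": 0,"ty": 0,"tz": 0,"wx": 0,"wy": 0,"wz": 0,"hand": 0.06},{"tx": 0,"ty": 0,"tz": 0,"wx": 0,"wy": 0,"wz": 0,"hand": 0.06},{"tx": 0,"ty": 0,"tz": -0.01,"wx": 0,"wy": 0,"wz": 0,"hand": 0.06},{"tx": 0,"ty": 0,"tz": -0.025,"wx": 0,"wy": 0,"wz": 0,"hand": 0.06},{"tx": 0,"ty": 0,"tz": -0.05,"wx": 0,"wy": 0,"wz": 0,"hand": 0.06},{"tx": 0,"ty": 0,"tz": -0.08,"wx": 0,"wy": 0,"wz": 0,"hand": 0.06},{"tx": 0,"ty": 0,"tz": -0.115,"wx": 0,"wy": 0,"wz": 0,"hand": 0.06},{"tx": 0,"ty": 0,"tz": -0.15,"wx": 0,"wy": 0,"wz": 0,"hand": 0.06},{"tx": 0,"ty": 0,"tz": -0.185,"wx": 0,"wy": 0,"wz": 0,"hand": 0.06},{"tx": 0,"ty": 0,"tz": -0.2,"wx": 0,"wy": 0,"wz": 0,"hand": 0.06},{"tx": 0,"ty": 0,"tz": -0.2,"wx": 0,"wy": 0,"wz": 0,"hand": 0.06},{"tx": 0,"ty": 0,"tz": -0.2,"wx": 0,"wy": 0,"wz": 0,"hand": 0.06}]'

```text
time: 17.82
eef_pos: [0.488, 0.104, 0.2229]
eef_rot: [[0.015, 1.0, -0.002], [1.0, -0.015, -0.001], [-0.001, -0.002, -1.0]]
wrist_force: [-0.4, -0.2, 0.4]
opening: 0.7
```

```bash
python3 pair.py 9; python3 -c "
from h import *
snap('wrist','wrist9')"
```

```text
{'time': 17.825, 'eef_pos': [0.488, 0.104, 0.223], 'wrist_force': [-0.41, -0.217, 0.426], 'torque': [-0.015, -0.02, -0.001], 'opening': 0.7}
```

View pics/pair9.png

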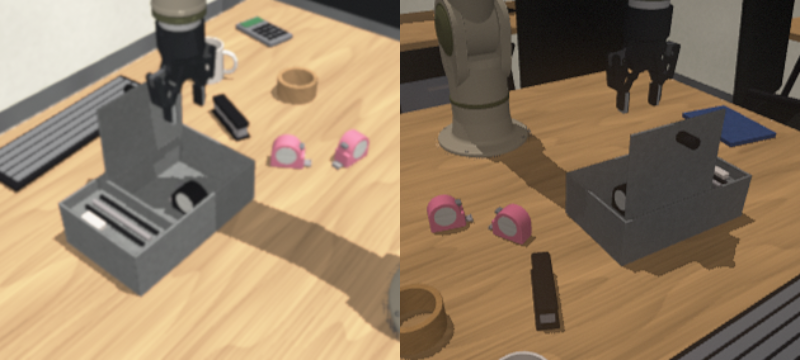

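View pics/wrist9.png

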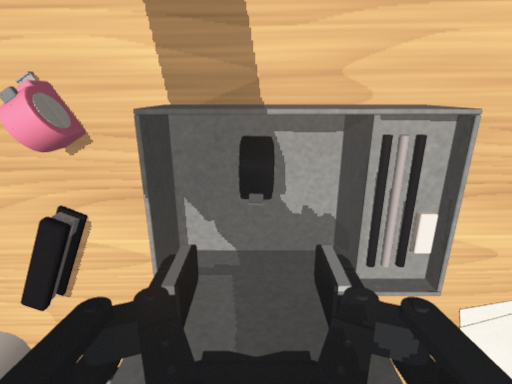

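Tape stands upright on the tier floor, free of the gripper: wrist (240–273, 136–200), side crop (190,195). Checking flap angle and tape position numerically.

Run:
```python
from h import *
sc,si=load('scene4'),load('side4'); p=np.array([.5139,.1039,.005]); c,s=np.cos(-.0152),np.sin(-.0152)
T=lambda X:np.array([c*(X-p)[0]+s*(X-p)[1],-s*(X-p)[0]+c*(X-p)[1],(X-p)[2]])
for n,a,b in (('-y',(311,152),(202.5,151.2)),('+y',(383.6,117.4),(138.8,180.3))):
    X,e=tri([sc,si],[a,b]); Y=T(X); print(n,X.round(3),Y.round(3),np.round(e,1).tolist(),'angle',np.arctan2(Y[2]-.073,.08-Y[0]).round(2))
w=load('wrist9'); s9=load('side9')
for u,v in ((256.5,136),(256.5,198)):
    X=onz(w,(u,v),.04); print('tape end ~',T(X).round(3))
# disc centre in side view (+y flat side), z known .036
X,e=tri([s9],[(0,0)]) if 0 else (onz(s9,(60+183/1.27,100+200/1.27),.036),0); print('disc',T(X).round(3))
# predicted
pr=p+np.array([-.025,0,.031]); print(proj(w,pr+[0,0,.031]),proj(s9,pr+[0,.018,0]))
```

```text
-y [ 0.607 -0.012  0.222] [ 0.095 -0.114  0.217] [[-1.2, -0.2], [-0.9, 0.1]] angle 1.67
+y [0.602 0.183 0.245] [0.087 0.081 0.24 ] [[0.6, -0.0], [0.5, 0.1]] angle 1.61
tape end ~ [-0.064 -0.     0.035]
tape end ~ [0.005 0.    0.035]
disc [-0.018  0.011  0.031]
[[256.09078866 178.33055193]] [[204.39695001 260.41469035]]
```

```bash
python3 -c "
from plant import robot
print(robot.job_done())"
```

```text
the job is handed in; nothing more can be done
None
```

I lifted the flap by its knob along its arc and let go with it standing open. Then I moved the black tape measure onto the lower tier's floor, released it there and raised the arm clear. The job was handed in at about 18 s, and no verdict was reported.

**Last checks:**
- **Flap:** the edge measured from two views, taken after I let go of the knob, put it at 1.61 to 1.67 rad. Later pictures show it unmoved.
- **Tape position:** its centre is at about x −0.03 and y 0.00 m from the tier's centre. I saw floor contact on the force reading (+6 N) before letting go. The tape looked upright in the wrist and side pictures.
- **Arm:** the gripper was at z = 0.22 m with about 0.5 N on the wrist, touching nothing.

**Failures and disagreements:**
- The first move call was refused because it left out some of the row keys; nothing moved.
- The −y flap corner measured about 20 mm lower than the +y one, which is pixel-picking error. Both are well past the 1.3 rad needed.
- The rougher side-view reading put the tape at x −0.02 and y +0.01 m, also well inside the limits.

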